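Make room in the seasoning rack

ROBOT

A 6-joint arm with a two-finger parallel gripper is mounted at the origin on the work surface. World frame = base frame: x ahead of the robot, y to its left, z up, the work surface at z = 0. Lengths are in mm, angles in rad, forces in N, time in s.
With the tool pointing down it reaches from about 275 to 1000 mm from the base axis. Payload 8.4 kg.
Tool frame: the origin (TCP) lies between the finger pads; the fingertips stand r.nose_length ahead of it and the grasp point (between the pads) lies 8 mm behind it (r.nose_length is the distance from the TCP to the fingertips, in mm); y points along the fingers, x is the direction in which the jaws open and shut, and the axes are right-handed (so a half turn about y gives the same grasp; the last joint's range is limited). The gripper opens to 85 mm and grips with 20 to 120 N. Pads are 22 mm wide; open, the fingers measure 114 mm over their backs; the gripper's body (76 mm by 85 mm) begins 54 mm behind the grasp point. The pads swing forward as they close: fully open they stand 13 mm farther back than shut.
Start: joints at [1.342, 0.353, 1.633, -0, 1.155, -0.002], TCP at [140.536, 608.997, 242.281] pointing down, gripper open.
Joint ranges: [-2.63, 2.63], [-0.92, 2.1], [0.06, 2.66], [-1.3, 4.44], [0, 2.69], [-3.02, 3.02]. Speed limits (rad/s): [2.22, 2.22, 2.79, 3.14, 3.14, 3.14].

INTERFACE

Orientations are given as [roll, pitch, yaw] about the fixed x, y, z axes, in that order (R = Rz(yaw) Ry(pitch) Rx(roll)).
In Python, from rig import r, cams, order gives the robot as it stands. The module is installed in compiled form; this text tells all that it offers.
- The arm moves only by the shell command python3 -m crank 'ROWS' [FORCE]. ROWS is JSON, a list of rows, each a list of 7 numbers: the turn, a rotation vector about the tool's x, y, z in degrees, then the shift along the tool's x, y, z in cm, then the opening, from -1 (shut) to 1 (fully open). A call has exactly 10 rows; each row shifts and turns the pose as measured when the row begins, along the tool's axes as they then stand; what a row does not reach is not made up. A row lasts 1/12 s, in which the tool goes at most 41.7 mm and 7.16 degrees, less where a joint would pass 70% of its speed; a pose out of reach is approached as far as the arm can. A call with a gripper value outside its range is refused whole. The fingers move at their own pace and stop on an object; FORCE is the grip in N (left out, the last holds). Time passes only in rows, so rows that do not move let the fingers close, or fill a call up. It gives the time, the measured TCP pose, the force and the opening at its end, in the units of the state.
- r.sense(): the state, without advancing time (a new reading comes with each control period).
- cams.grab_frame(name): name is "scene" or "top" or "wrist"; returns the picture (384x512x3 uint8, blue, green, red); there is no depth.
- cams.camera_info(name): a dict with "intrinsics" (3x3 intrinsics, pixels), "k1" (the pictures are not rectified: a ray, as slopes to the right and down, at radius r is drawn at 1 + k1 r^2 times it, then the intrinsics apply), "view" (4x4, takes a point from world to camera coordinates); the wrist camera has in their place "hand_eye" (4x4, takes a point from camera to tool coordinates, whose origin is the TCP and whose axes are the tool frame's). Camera axes: x right, y up, looking along -z (the intrinsics and any distortion apply to the point x, -y, -z); pixel columns grow to the right and rows downward; lengths in mm; the calibration is good to about 2 mm. A picture is of the moment at which its call begins: read the wrist's pose just before it. camera_info takes no time and is no camera call.
- order.sign_off(): hands the job in, once; it reports no verdict.
The state is a dict: "clock": time; "qpos": joint angles; "qvel": joint speeds; "joint_efforts": joint torques, N m; "eef_pos": TCP position; "tcp_rot": TCP orientation; "contact_force": force on the tool from outside, world axes, zero at the start; "wrist_torque": the same for the moment, N m; "opening": opening from 0.0 (shut) to 1.0 (fully open).
Only numpy, scipy, OpenCV 4.12 (cv2) and the standard library are available. Lean on these libraries where they do the work, as an engineer would, in place of code of your own. Each camera call takes 0.05 s, during which the arm holds its last target.

TASK

Put the red-lidded canister into the sloping rack, lid up, between the yellow and the blue one, lowered gently rather than dropped. There is no gap for it yet: slide the canisters in the rack apart without lifting any of them out, and finish with all five standing fully down in the rack. Do not disturb the other things on the table.

Things in the scene. Friction and masses are not known exactly. Their poses are not given: they have to be found in the camera images.
- tray: tray of the dark steel rack, sloping 30 degrees. Origin: centre of its floor's upper face, 50 mm above the table. z: out of the tray, along the canisters in it, leaning 30 degrees from vertical towards the robot; y: along the row; x: across the row, up the slope, away from the robot. Inside: 304 mm long (y -152 to 152), 60 mm across (x -30 to 30). The canisters stand on its floor.
- rack: the rack's foot, fixed to the table; origin on the table under the tray's origin, z up, y along the row. The tray's front wall (its -x side) rises 40 mm above its floor, square to it, the two end walls 50 mm, the back wall 20 mm; walls 4 mm thick. The canisters lean on the front wall.
- red_mid (a point): red-lidded white plastic seasoning canister with a red band, standing upright on the table to the robot's right. A box 54 mm wide (along its y), 50 mm deep (along its x) and 110 mm tall (along its z), 0.25 kg give or take a third. The point lies at its centre, half-way up (55 mm above its foot); z towards its lid.
- yellow_mid (a point): yellow-lidded canister in the rack, one of the middle two, 54 mm wide (its y), 50 mm deep (its x), 110 mm tall, 0.25 kg give or take a third. The point lies at its centre, half-way up; z towards its lid. In the rack its axes lie along the tray's. The four slide along the tray and push one another along; dragged by the top, their feet lag and they may lean.
- blue_mid (a point): blue-lidded canister in the rack, the other of the middle two, 54 mm wide (its y), 50 mm deep (its x), 110 mm tall, 0.25 kg give or take a third. The point lies at its centre, half-way up; z towards its lid. 
- green_a_mid (a point): green-lidded canister at one end of the row in the rack (at the -y end), 54 mm wide (its y), 50 mm deep (its x), 110 mm tall, 0.25 kg give or take a third. The point lies at its centre, half-way up; z towards its lid. 
- green_b_mid (a point): green-lidded canister at the other end of the row (at the +y end), 54 mm wide (its y), 50 mm deep (its x), 110 mm tall, 0.25 kg give or take a third. The point lies at its centre, half-way up; z towards its lid. At the start the four stand within 4 mm of one another, with about 85 mm of free room in all, shared between the row's two ends.
- oil: amber oil bottle, 60 mm across, 190 mm tall, standing on the table left of the rack; bystander. Origin under its centre.
- pepper_jar: glass jar, 64 mm across, 100 mm tall, on the left; bystander. Origin under its centre.
- bowl: metal bowl, 110 mm across, 50 mm tall, behind the rack on the left; bystander. Origin under its centre.
- can: food can, 74 mm across, 110 mm tall, behind the rack on the right; bystander. Origin under its centre.
- beaker: grey plastic beaker, 76 mm across, 100 mm tall, on the right; bystander. Origin under its centre.
Mind the look-alikes: they are no part of the job. Leave any orange look-alike of the part that bears red_mid alone.

How it is judged (in metres and radians):
At the end, for the whole second after the job is handed in: All five canisters stand in the rack lid up, centres 48 to 62 mm above the tray floor and within 15 mm of its middle line, axes within 0.15 rad of the tray's z; the red one stands next to the yellow on one side and the blue on the other (centres 40 to 98 mm apart) (z of green_a_mid in the frame of tray between 0.048 and 0.062 m and x of green_a_mid in the frame of tray between -0.015 and 0.015 m and y of green_a_mid in the frame of tray between -0.15 and 0.15 m and angle between the z axis of each of green_a_mid, yellow_mid, blue_mid, green_b_mid, red_mid and the z axis of tray, either way round below 0.15 rad and angle between each of green_a_mid, yellow_mid, blue_mid, green_b_mid, red_mid's own z axis and vertical below 0.8 rad and z of yellow_mid in the frame of tray between 0.048 and 0.062 m and x of yellow_mid in the frame of tray between -0.015 and 0.015 m and y of yellow_mid in the frame of tray between -0.15 and 0.15 m and z of blue_mid in the frame of tray between 0.048 and 0.062 m and x of blue_mid in the frame of tray between -0.015 and 0.015 m and y of blue_mid in the frame of tray between -0.15 and 0.15 m and z of green_b_mid in the frame of tray between 0.048 and 0.062 m and x of green_b_mid in the frame of tray between -0.015 and 0.015 m and y of green_b_mid in the frame of tray between -0.15 and 0.15 m and z of red_mid in the frame of tray between 0.048 and 0.062 m and x of red_mid in the frame of tray between -0.015 and 0.015 m and y of red_mid in the frame of tray between -0.15 and 0.15 m and ((y of yellow_mid in the frame of red_mid between 0.04 and 0.098 m and y of blue_mid in the frame of red_mid between -0.098 and -0.04 m) or (y of blue_mid in the frame of red_mid between 0.04 and 0.098 m and y of yellow_mid in the frame of red_mid between -0.098 and -0.04 m))); the robot touches nothing.
It fails at once if a canister of the row lifted out of the rack (centre more than 40 mm above its seated height) (z of any of green_a_mid, yellow_mid, blue_mid, green_b_mid in the frame of tray above 0.095 m).
It fails at once if the red canister dropped into the row: moving faster than 0.5 m/s while its foot is in the tray (x of red_mid in the frame of tray between -0.04 and 0.04 m and y of red_mid in the frame of tray between -0.152 and 0.152 m and z of red_mid in the frame of tray below 0.105 m and linear speed of red above 0.5 m/s).
It fails at once if a bystander moved more than 30 mm (distance of any of oil, pepper_jar, bowl, can, beaker from where it was at the start of the episode above 0.03 m).
It also fails if it takes over 53 s, if anything falls off the work surface, if the arm or the gripper's body presses on something with over 40 N, if the wrist force passes 120 N, or if a joint passes its speed limit or range.

## Working session

There is one attempt and no reset: what is moved stays moved. The work goes in short steps, Python scripts to look and compute and a shell command to move; the robot and the scene stay as the last step left them, time stands still between calls to the robot, and variables do not carry over. Pictures are saved under pics/ and viewed, and the job is handed in when it is done.

```bash
mkdir -p pics; python3 - <<'E'
from rig import r,cams,order
import cv2,numpy as np
s=r.sense(); print({k:np.round(v,3).tolist() for k,v in s.items()}, r.nose_length)
for n in ["scene","top","wrist"]:
    im=cams.grab_frame(n); cv2.imwrite(f"pics/{n}0.png",im)
    print(n,{k:np.round(v,4).tolist() for k,v in cams.camera_info(n).items()})
E
```

```text
{'clock': 0.0, 'qpos': [1.342, 0.354, 1.634, 0.0, 1.155, -0.002], 'qvel': [0.002, 0.001, -0.0, -0.0, -0.001, -0.0], 'joint_efforts': [0.001, -60.527, -34.205, 0.0, 0.009, -0.0], 'eef_pos': [140.433, 608.562, 241.565], 'tcp_rot': [-1.571, 0.001, 1.344], 'contact_force': [-0.578, -0.761, -0.049], 'wrist_torque': [-0.024, -0.003, 0.018], 'opening': 1.0} 11.0
scene {'intrinsics': [[497.58, 0.0, 252.0819], [0.0, 497.58, 190.924], [0.0, 0.0, 1.0]], 'k1': -0.0478, 'view': [[0.248, 0.9688, -0.0003, -172.9738], [-0.677, 0.1735, 0.7152, 347.0848], [0.6929, -0.1771, 0.6989, -1961.5387], [0.0, 0.0, 0.0, 1.0]]}
top {'intrinsics': [[449.6525, 0.0, 267.651], [0.0, 449.6525, 187.1858], [0.0, 0.0, 1.0]], 'k1': -0.1143, 'view': [[0.0164, -0.9998, 0.0085, 1.2698], [0.9937, 0.0173, 0.1105, -564.7689], [-0.1107, 0.0067, 0.9938, -1348.9556], [0.0, 0.0, 0.0, 1.0]]}
wrist {'intrinsics': [[267.8392, 0.0, 257.5807], [0.0, 267.8392, 191.717], [0.0, 0.0, 1.0]], 'k1': 0.0063, 'hand_eye': [[1.0, 0.0002, -0.0008, -0.489], [-0.0008, 0.303, -0.953, -132.4986], [0.0, 0.953, 0.303, 77.0054], [0.0, 0.0, 0.0, 1.0]]}
```

View pics/scene0.png

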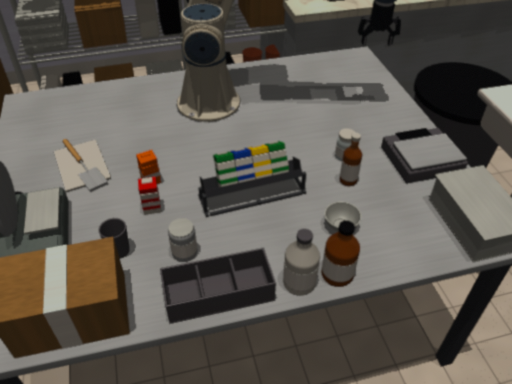

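View pics/top0.png

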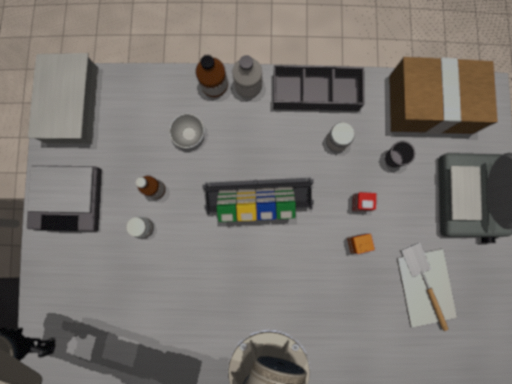

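View pics/wrist0.png

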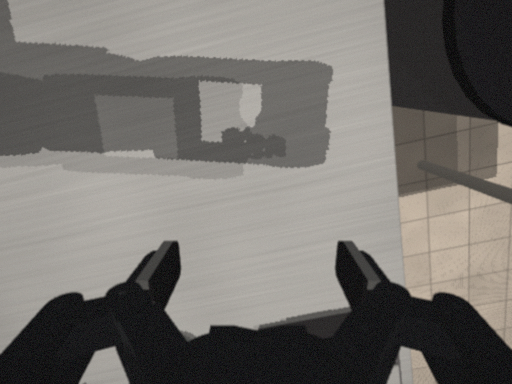

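```bash
cat > h.py <<'E'
import numpy as np,cv2
from rig import r,cams,order
from scipy.spatial.transform import Rotation as Ro
def toolpose(s=None):
    s=s or r.sense(); T=np.eye(4); T[:3,:3]=Ro.from_euler('xyz',s['tcp_rot']).as_matrix(); T[:3,3]=s['eef_pos']; return T
def ray(n,uv,T=None):
    """returns origin, dirs in world"""
    c=cams.camera_info(n); K=np.array(c['intrinsics'],float); uv=np.atleast_2d(np.array(uv,float))
    p=(uv-K[:2,2])/np.array([K[0,0],K[1,1]]); rd=p.copy()
    for _ in range(20): rd=p/(1+c['k1']*(rd**2).sum(1,keepdims=True))
    d=np.c_[rd[:,0],-rd[:,1],-np.ones(len(rd))]
    M=np.linalg.inv(np.array(c['view'])) if n!='wrist' else T@np.array(c['hand_eye'])
    return M[:3,3],d@M[:3,:3].T
def onz(n,uv,z,T=None):
    o,d=ray(n,uv,T); return o+d*((z-o[2])/d[:,2:3])
def onplane(n,uv,p,nv,T=None):
    o,d=ray(n,uv,T); return o+d*(((p-o)@nv)/(d@nv))[:,None]
def proj(n,X,T=None):
    c=cams.camera_info(n); K=np.array(c['intrinsics'],float); X=np.atleast_2d(X)
    V=np.array(c['view']) if n!='wrist' else np.linalg.inv(T@np.array(c['hand_eye']))
    q=X@V[:3,:3].T+V[:3,3]; p=np.c_[q[:,0],-q[:,1]]/(-q[:,2:3]); p=p*(1+c['k1']*(p**2).sum(1,keepdims=True))
    return p*[K[0,0],K[1,1]]+K[:2,2]
def tri(n1,uv1,n2,uv2,T=None):
    o1,d1=ray(n1,uv1,T);o2,d2=ray(n2,uv2,T);out=[]
    for a,b in zip(d1,d2):
        A=np.c_[a,-b]; t=np.linalg.lstsq(A,o2-o1,rcond=None)[0]; P=o1+a*t[0];Q=o2+b*t[1]; out.append(np.r_[(P+Q)/2,np.linalg.norm(P-Q)])
    return np.array(out)
E
python3 - <<'E'
import cv2
im=cv2.imread("pics/top0.png")
cv2.imwrite("pics/top0z.png",cv2.resize(im[165:265,195:395],None,fx=4,fy=4,interpolation=cv2.INTER_CUBIC))
im=cv2.imread("pics/scene0.png")
cv2.imwrite("pics/scene0z.png",cv2.resize(im[125:225,125:325],None,fx=4,fy=4,interpolation=cv2.INTER_CUBIC))
E
```

```text
(no output)
```

View pics/top0z.png

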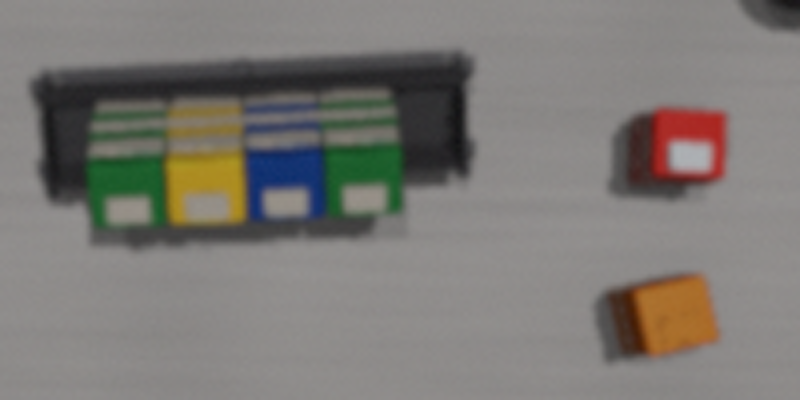

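View pics/scene0z.png

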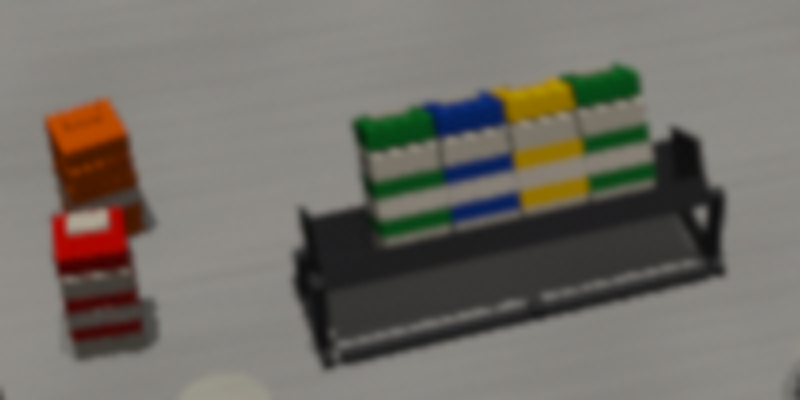

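```bash
python3 - <<'E'
from h import *
im=cv2.imread("pics/top0.png"); hsv=cv2.cvtColor(im,cv2.COLOR_BGR2HSV)
def comp(m):
    n,l,st,c=cv2.connectedComponentsWithStats(m.astype(np.uint8)); 
    return [(st[i],c[i],l==i) for i in range(1,n) if st[i][4]>60]
H,S,V=hsv[...,0],hsv[...,1],hsv[...,2]
red=((H<5)|(H>174))&(S>180)&(V>150)
for st,c,m in comp(red):
    cnt=cv2.findContours(m.astype(np.uint8),0,2)[0][0]; rr=cv2.minAreaRect(cnt); b=cv2.boxPoints(rr)
    print('red',st,c,rr); P=onz('top',b,110); print(P.round(1),P.mean(0).round(1),np.linalg.norm(P-np.roll(P,1,0),axis=1).round(1))
zh=np.array([-.5,0,.866])
for nm,lo,hi in [('g',50,85),('y',18,35),('b',105,130)]:
    m=(H>=lo)&(H<=hi)&(S>110); m[:185]=0; m[225:]=0; m[:,:200]=0; m[:,310:]=0
    for st,c,mm in comp(m):
        print(nm,st,c.round(1))
# refine with zoom lines in the zoomed picture: lower front edges
pts=np.array([[90,226],[405,212]])/4+[195,165]-0.375
print('front edge z130', onz('top',pts,130.3).round(1))
pts=np.array([[90,157],[403,142]])/4+[195,165]-0.375
print('rear edge z155', onz('top',pts,155.3).round(1))
pts=np.array([[36,78],[468,58]])/4+[195,165]-0.375
print('rack back', onz('top',pts,109).round(1))
pts=np.array([[52,198],[466,176]])/4+[195,165]-0.375
print('rack front', onz('top',pts,76).round(1))
E
```

```text
red [359 193  16  15 101] [365.66336634 197.35643564] ((366.5, 200.0), (14.0, 15.0), 90.0)
[[ 543.5 -254.6  110. ]
 [ 544.2 -298.8  110. ]
 [ 503.4 -298.5  110. ]
 [ 502.7 -254.4  110. ]] [ 523.5 -276.6  110. ] [40.8 44.3 40.9 44.1]
g [276 201  20  18 213] [285.2 207.1]
g [216 204  20  17 204] [225.9 210.1]
y [236 202  21  20 284] [245.6 210. ]
b [257 202  19  18 220] [266.2 208.5]
front edge z130 [[454.6 152.7 130.3]
 [468.3 -69.8 130.3]]
rear edge z155 [[501.7 151.5 155.3]
 [515.9 -66.2 155.3]]
rack back [[ 561.7  197.2  109. ]
 [ 581.8 -116.1  109. ]]
rack front [[ 476.6  187.1   76. ]
 [ 498.1 -118.6   76. ]]
```

```bash
cat >> h.py <<'E'
YAW=np.radians(3.6)
Rz=lambda a:Ro.from_euler('z',a).as_matrix()
O=np.array([544.,44,50])
RT=Rz(YAW)@np.array([[np.cos(np.pi/6),0,-.5],[0,1,0],[.5,0,np.cos(np.pi/6)]])  # columns: tray x,y,z
def tray2w(p): return O+RT@np.array(p,float)
def w2tray(p): return (np.atleast_2d(p)-O)@RT
RTOOL=RT@np.array([[1,0,0],[0,0,1],[0,-1,0.]]).T  # set below
RTOOL=np.c_[RT[:,0],-RT[:,2],RT[:,1]]
def mk(R,p): T=np.eye(4);T[:3,:3]=R;T[:3,3]=p;return T
from scipy.linalg import logm,expm
def plan(T1,N,T0=None,verbose=True):
    T0=toolpose() if T0 is None else T0
    rel=np.linalg.inv(T0)@T1
    X=expm(np.real(logm(rel))/N)
    rv=np.degrees(Ro.from_matrix(X[:3,:3]).as_rotvec()); t=X[:3,3]/10
    print('rows x%d: turn'%N,rv.round(2).tolist(),'shift cm',t.round(3).tolist(),'| total rot',np.degrees(Ro.from_matrix(rel[:3,:3]).as_rotvec()).round(2).tolist(),'total shift cm',(rel[:3,3]/10).round(2).tolist())
    T=T0
    if verbose:
        for i in range(N):
            T=T@X
            if i%4==3: print(T[:3,3].round(0).tolist(),end=' ')
        print()
def st():
    s=r.sense(); T=toolpose(s); print('t',round(float(s['clock']),2),'pos',np.round(s['eef_pos'],1).tolist(),'tray',w2tray(s['eef_pos']).round(1).tolist(),'F',np.round(s['contact_force'],1).tolist(),'open',round(float(s['opening']),3), 'q',np.round(s['qpos'],2).tolist()); return T
E
python3 - <<'E'
from h import *
st(); plan(mk(RTOOL,tray2w([-5,5,210])),20)
E
```

```text
t 0.15 pos [140.4, 608.6, 241.7] tray [[-222.2, 588.9, 349.7]] F [0.1, -0.5, 0.4] open 1.001 q [1.34, 0.35, 1.63, -0.0, 1.16, -0.0]
rows x20: turn [-0.96, 3.58, -1.29] shift cm [-0.912, 0.032, -3.287] | total rot [-19.15, 71.64, -25.8] total shift cm [-48.59, 1.29, -41.4]
[253.0, 533.0, 242.0] [344.0, 431.0, 245.0] [406.0, 310.0, 246.0] [437.0, 178.0, 242.0] [435.0, 42.0, 229.0]
```

```bash
R='[-1,3.6,-1.3,-0.9,0,-3.3,1]'; python3 -m crank '[[-1,3.6,-1.3,-0.9,0,-3.3,1],[-1,3.6,-1.3,-0.9,0,-3.3,1],[-1,3.6,-1.3,-0.9,0,-3.3,1],[-1,3.6,-1.3,-0.9,0,-3.3,1],[-1,3.6,-1.3,-0.9,0,-3.3,1],[-1,3.6,-1.3,-0.9,0,-3.3,1],[-1,3.6,-1.3,-0.9,0,-3.3,1],[-1,3.6,-1.3,-0.9,0,-3.3,1],[-1,3.6,-1.3,-0.9,0,-3.3,1],[-1,3.6,-1.3,-0.9,0,-3.3,1]]'
python3 - <<'E'
from h import *
st(); plan(mk(RTOOL,tray2w([-5,5,210])),10)
E
```

```text
clock: 0.98
eef_pos: [383.9, 365.5, 247.3]
tcp_rot: [-1.667, -0.275, 0.705]
contact_force: [0.3, -0.6, 0.9]
opening: 1.003
t 0.98 pos [383.9, 365.5, 247.3] tray [[-22.2, 330.9, 240.6]] F [0.3, -0.6, 0.9] open 1.003 q [0.84, 0.08, 2.01, -0.18, 0.8, 0.26]
rows x10: turn [-0.9, 3.45, -1.21] shift cm [-0.891, 0.048, -3.206] | total rot [-9.01, 34.54, -12.09] total shift cm [-16.94, -0.22, -28.07]
[427.0, 240.0, 246.0] [440.0, 108.0, 237.0]
```

```bash
python3 -m crank '[[-0.9,3.5,-1.2,-0.9,0.05,-3.2,1],[-0.9,3.5,-1.2,-0.9,0.05,-3.2,1],[-0.9,3.5,-1.2,-0.9,0.05,-3.2,1],[-0.9,3.5,-1.2,-0.9,0.05,-3.2,1],[-0.9,3.5,-1.2,-0.9,0.05,-3.2,1],[-0.9,3.5,-1.2,-0.9,0.05,-3.2,1],[-0.9,3.5,-1.2,-0.9,0.05,-3.2,1],[-0.9,3.5,-1.2,-0.9,0.05,-3.2,1],[-0.9,3.5,-1.2,-0.9,0.05,-3.2,1],[-0.9,3.5,-1.2,-0.9,0.05,-3.2,1]]'
python3 - <<'E'
from h import *
T=st(); im=cams.grab_frame('wrist'); cv2.imwrite('pics/w1.png',im); np.save('w1.npy',T)
plan(mk(RTOOL,tray2w([-5,5,210])),10)
E
```

```text
clock: 1.82
eef_pos: [430.9, 27.1, 228.6]
tcp_rot: [-1.559, -0.538, 0.02]
contact_force: [0.4, 0.1, 0.8]
opening: 1.004
t 1.82 pos [430.9, 27.1, 228.6] tray [[-9.4, -9.8, 211.6]] F [0.4, 0.1, 0.8] open 1.004 q [0.07, -0.18, 2.38, -0.04, 0.4, 0.08]
rows x10: turn [0.08, -0.25, 0.07] shift cm [0.076, 0.011, 0.191] | total rot [0.79, -2.48, 0.71] total shift cm [0.73, 0.11, 1.92]
[431.0, 31.0, 228.0] [433.0, 38.0, 229.0]
```

View pics/w1.png

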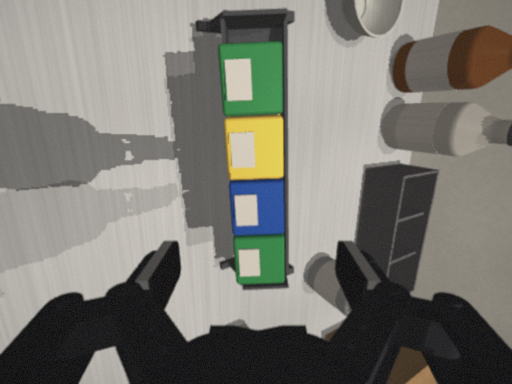

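```bash
cat >> h.py <<'E'
def lids(f,Tf,zt=110):
    im=cv2.imread(f); T=Tf if Tf.shape==(4,4) else None
    hsv=cv2.cvtColor(im,cv2.COLOR_BGR2HSV);H,S,V=cv2.split(hsv)
    for nm,lo,hi in [('green',50,85),('yellow',18,35),('blue',105,130),('red',175,4)]:
        m=((H>=lo)&(H<=hi) if lo<hi else (H>=lo)|(H<=hi))&(S>130)&(V>40)
        n,l,stt,c=cv2.connectedComponentsWithStats(m.astype(np.uint8))
        for i in range(1,n):
            if stt[i][4]<500: continue
            cnt=cv2.findContours((l==i).astype(np.uint8),0,2)[0][0]
            P=w2tray(onplane('wrist',cnt[:,0,:],tray2w([0,0,zt]),RT[:,2],T))[:,:2].astype(np.float32)
            rr=cv2.minAreaRect(P); b=cv2.boxPoints(rr)
            print(nm,stt[i][:4].tolist(),'trayxy c',np.round(rr[0],1),'size',np.round(rr[1],1),'ang',round(rr[2],1),'x',P[:,0].min().round(1),P[:,0].max().round(1),'y',P[:,1].min().round(1),P[:,1].max().round(1))
E
python3 - <<'E'
from h import *
T=np.load('w1.npy'); lids('pics/w1.png',T)
im=cv2.imread('pics/w1.png')
cv2.imwrite('pics/w1z.png',cv2.resize(im[0:300,150:330],None,fx=2,fy=2))
px=[[224,22],[284,18],[291,270],[225,265]]
print(w2tray(onplane('wrist',px,tray2w([0,0,50]),RT[:,2],T)).round(1))
E
```

```text
green [219, 42, 64, 73] trayxy c [-8.1 87. ] size [52.6 49. ] ang 89.9 x -32.6 16.4 y 60.7 113.3
green [234, 234, 51, 50] trayxy c [ -8.  -79.9] size [49.5 55.5] ang 0.2 x -32.7 16.8 y -107.6 -52.1
yellow [224, 114, 60, 66] trayxy c [-8.  31.9] size [50.1 55. ] ang 0.5 x -33.2 16.8 y 4.4 59.6
blue [230, 179, 55, 57] trayxy c [ -7.7 -24.1] size [49.7 54.4] ang 0.1 x -32.6 17.2 y -51.3 3.1
[[ -32.3  143.    50. ]
 [  24.8  144.4   50. ]
 [  31.9 -134.7   50. ]
 [ -51.5 -123.3   50. ]]
```

View pics/w1z.png

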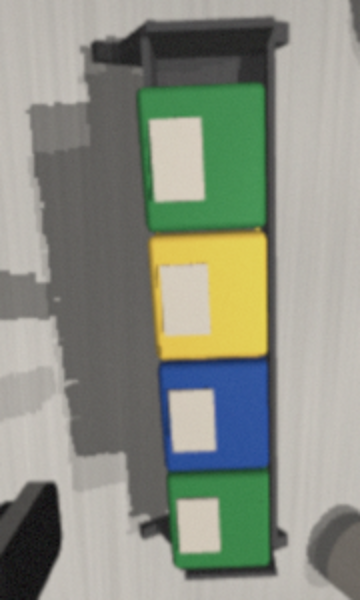

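```bash
python3 - <<'E'
from h import *
T=np.load('w1.npy')
px=[[250,12],[250,22],[285,288],[250,288]]
print(w2tray(onplane('wrist',px,tray2w([0,0,50]),RT[:,2],T)).round(1))
E
sed -i 's/^O=np.array.*/O=np.array([541.4,39,48.5])/' h.py
python3 - <<'E'
from h import *
T=st(); lids('pics/w1.png',np.load('w1.npy'))
# yellow grasp pre pose
plan(mk(RTOOL,tray2w([-5,36.5,140])),10); 
E
```

```text
[[  -7.2  150.4   50. ]
 [  -7.6  142.2   50. ]
 [  24.1 -161.7   50. ]
 [ -21.6 -159.4   50. ]]
t 1.87 pos [428.2, 22.8, 226.4] tray [[-9.8, -9.0, 211.1]] F [-3.4, -0.5, -1.8] open 0.999 q [0.06, -0.18, 2.39, -0.03, 0.4, 0.07]
green [219, 42, 64, 73] trayxy c [-4.8 91.8] size [52.5 49. ] ang 89.9 x -29.3 19.7 y 65.5 118.1
green [234, 234, 51, 50] trayxy c [ -4.7 -74.9] size [49.5 55.4] ang 0.2 x -29.4 20.0 y -102.6 -47.1
yellow [224, 114, 60, 66] trayxy c [-4.7 36.8] size [50.  54.9] ang 0.5 x -29.9 20.1 y 9.3 64.4
blue [230, 179, 55, 57] trayxy c [ -4.4 -19.2] size [49.7 54.4] ang 0.1 x -29.3 20.4 y -46.4 8.0
rows x10: turn [0.08, -0.25, 0.07] shift cm [0.032, 0.707, 0.462] | total rot [0.79, -2.48, 0.71] total shift cm [0.19, 7.05, 4.67]
[443.0, 42.0, 203.0] [458.0, 61.0, 179.0]
```

```bash
python3 -m crank '[[0.2,-0.5,0.15,0.05,1.0,0.9,1],[0.2,-0.5,0.15,0.05,1.0,0.9,1],[0.2,-0.5,0.15,0.05,1.0,0.9,1],[0.2,-0.5,0.15,0.05,1.0,0.9,1],[0.1,-0.5,0.1,0.05,1.0,0.9,1],[0,0,0,0,1.0,0.2,1],[0,0,0,0,1.0,0,1],[0,0,0,0,0,0,1],[0,0,0,0,0,0,1],[0,0,0,0,0,0,1]]'
python3 - <<'E'
from h import *
T=st(); plan(mk(RTOOL,tray2w([-5,36.5,60])),10); 
E
```

```text
clock: 2.7
eef_pos: [462.8, 67.2, 164.5]
tcp_rot: [-1.569, -0.522, 0.051]
contact_force: [-0.0, -0.3, 0.5]
opening: 0.999
t 2.7 pos [462.8, 67.2, 164.5] tray [[-8.4, 33.0, 138.8]] F [-0.0, -0.3, 0.5] open 0.999 q [0.19, 0.04, 2.38, -0.32, 0.21, 0.43]
rows x10: turn [0.02, -0.06, -0.01] shift cm [0.035, 0.788, 0.037] | total rot [0.24, -0.59, -0.09] total shift cm [0.35, 7.88, 0.38]
[480.0, 70.0, 138.0] [496.0, 72.0, 111.0]
```

```bash
python3 -m crank '[[0,-0.1,0,0.1,1.0,0.1,1],[0,-0.1,0,0.1,1.0,0.1,1],[0,-0.1,0,0.1,1.0,0.1,1],[0,-0.1,0,0.05,1.0,0.1,1],[0,-0.1,0,0,1.0,0,1],[0,-0.1,0,0,1.0,0,1],[0,0,0,0,1.0,0,1],[0,0,0,0,0.5,0,1],[0,0,0,0,0,0,1],[0,0,0,0,0,0,1]]'
python3 - <<'E'
from h import *
T=st(); plan(mk(RTOOL,tray2w([-5,36.5,60])),10); 
cv2.imwrite('pics/w2.png',cams.grab_frame('wrist'))
E
```

```text
clock: 3.53
eef_pos: [504.8, 71.6, 109.3]
tcp_rot: [-1.576, -0.534, 0.06]
contact_force: [-0.5, 0.1, 0.5]
opening: 1.003
t 3.53 pos [504.8, 71.6, 109.3] tray [[0.6, 34.8, 69.9]] F [-0.5, 0.1, 0.5] open 1.003 q [0.18, 0.24, 2.35, -1.25, 0.07, 1.35]
rows x10: turn [0.04, -0.01, 0.06] shift cm [-0.057, 0.099, 0.017] | total rot [0.4, -0.14, 0.58] total shift cm [-0.57, 0.98, 0.18]
[505.0, 72.0, 105.0] [505.0, 73.0, 100.0]
```

View pics/w2.png

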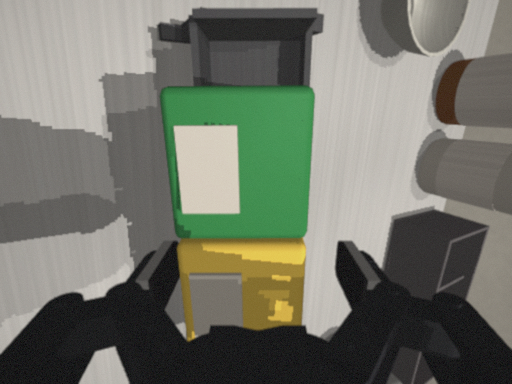

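```bash
python3 -m crank '[[0,0,0.1,-0.1,-0.25,0.05,1],[0,0,0.1,-0.15,-0.25,0.05,1],[0,0,0.1,-0.15,-0.25,0.05,1],[0,0,0.1,-0.15,-0.25,0.05,1],[0,0,0,-0.1,0,0,1],[0,0,0,0,0,0,1],[0,0,0,0,0,0,1],[0,0,0,0,0,0,1],[0,0,0,0,0,0,1],[0,0,0,0,0,0,1]]' 50
python3 - <<'E'
from h import *
T=st(); plan(mk(RTOOL,tray2w([-5,36.5,80])),10); 
E
```

```text
clock: 4.42
eef_pos: [494.1, 72.5, 119.7]
tcp_rot: [-1.575, -0.533, 0.055]
contact_force: [0.8, -0.3, 0.0]
opening: 1.0
t 4.42 pos [494.1, 72.5, 119.7] tray [[-3.4, 36.4, 84.2]] F [0.8, -0.3, 0.0] open 1.0 q [0.19, 0.2, 2.37, -0.97, 0.09, 1.09]
rows x10: turn [0.04, -0.04, 0.06] shift cm [-0.016, 0.042, 0.002] | total rot [0.44, -0.39, 0.56] total shift cm [-0.16, 0.42, 0.02]
[494.0, 73.0, 118.0] [495.0, 73.0, 116.0]
```

```bash
python3 -m crank '[[0.2,-0.2,0.3,-0.1,0.2,0,1],[0.2,-0.2,0.3,-0.1,0.2,0,1],[0,0,0,0,0,0,1],[0,0,0,0,0,0,-1],[0,0,0,0,0,0,-1],[0,0,0,0,0,0,-1],[0,0,0,0,0,0,-1],[0,0,0,0,0,0,-1],[0,0,0,0,0,0,-1],[0,0,0,0,0,0,-1]]' 50
python3 - <<'E'
from h import *
T=st(); plan(mk(RTOOL,tray2w([-5,36.5,80])),10); 
E
```

```text
clock: 5.25
eef_pos: [494.4, 72.3, 114.9]
tcp_rot: [-1.572, -0.522, 0.063]
contact_force: [1.4, -0.1, -1.6]
opening: 0.58
t 5.25 pos [494.4, 72.3, 114.9] tray [[-5.6, 36.2, 79.9]] F [1.4, -0.1, -1.6] open 0.58 q [0.18, 0.21, 2.36, -0.86, 0.08, 0.97]
rows x10: turn [0.01, 0.0, -0.01] shift cm [0.006, -0.001, 0.003] | total rot [0.07, 0.02, -0.08] total shift cm [0.06, -0.01, 0.03]
[495.0, 72.0, 115.0] [495.0, 73.0, 115.0]
```

```bash
python3 -m crank '[[0,0,0,0,0,0.3,-1],[0,0,0,0,0,0.3,-1],[0,0,0,0,0,0.3,-1],[0,0,0,0,0,0.3,-1],[0,0,0,0,0,0.3,-1],[0,0,0,0,0,0.3,-1],[0,0,0,0,0,0.3,-1],[0,0,0,0,0,0.3,-1],[0,0,0,0,0,0.3,-1],[0,0,0,0,0,0,-1]]'
python3 - <<'E'
from h import *
T=st(); plan(mk(RTOOL,tray2w([-5,67,80])),10); 
np.save('w3.npy',T); cv2.imwrite('pics/w3.png',cams.grab_frame('wrist'))
E
```

```text
clock: 6.08
eef_pos: [492.9, 94.7, 115.2]
tcp_rot: [-1.585, -0.52, 0.062]
contact_force: [1.0, -0.3, -0.7]
opening: 0.579
t 6.08 pos [492.9, 94.7, 115.2] tray [[-5.5, 58.6, 80.3]] F [1.0, -0.3, -0.7] open 0.579 q [0.26, 0.21, 2.35, -1.03, 0.13, 1.2]
rows x10: turn [0.09, -0.0, -0.02] shift cm [0.005, 0.002, 0.084] | total rot [0.87, -0.05, -0.21] total shift cm [0.05, 0.01, 0.84]
[493.0, 98.0, 115.0] [493.0, 101.0, 115.0]
```

View pics/w3.png

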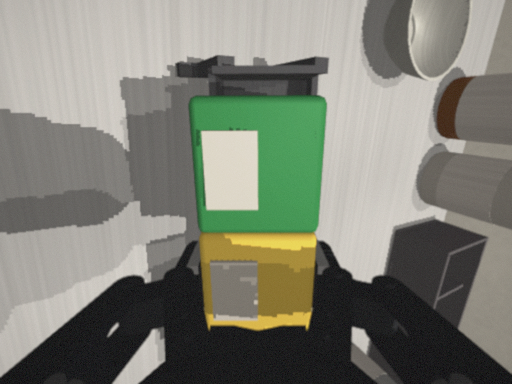

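```bash
python3 -m crank '[[0.2,0,0,0,0,0.25,-1],[0.2,0,0,0,0,0.25,-1],[0.2,0,0,0,0,0.25,-1],[0.2,0,0,0,0,0.2,-1],[0.1,0,0,0,0,0.1,-1],[0,0,0,0,0,0,-1],[0,0,0,0,0,0,1],[0,0,0,0,0,0,1],[0,0,0,0,0,0,1],[0,0,0,0,0,0,1]]'
python3 - <<'E'
from h import *
T=st(); plan(mk(RTOOL,tray2w([-5,67,125])),10); 
E
```

```text
clock: 6.97
eef_pos: [492.3, 107.1, 115.1]
tcp_rot: [-1.565, -0.52, 0.062]
contact_force: [1.1, -0.3, 0.9]
opening: 1.0
t 6.97 pos [492.3, 107.1, 115.1] tray [[-5.5, 71.1, 80.0]] F [1.1, -0.3, 0.9] open 1.0 q [0.28, 0.21, 2.35, -1.0, 0.12, 1.18]
rows x10: turn [-0.03, -0.0, -0.02] shift cm [0.004, -0.45, -0.039] | total rot [-0.28, -0.05, -0.19] total shift cm [0.03, -4.5, -0.38]
[484.0, 105.0, 131.0] [475.0, 103.0, 146.0]
```

```bash
python3 -m crank '[[0,0,0,0,-1.5,0,1],[0,0,0,0,-1.5,0,1],[0,0,0,0,-1.5,0,1],[0,0,0,0,-1.5,0,1],[0,0,0,0,-0.8,-1.0,1],[0,0,0,0,0,-2.5,1],[0,0,0,0,0,-2.5,1],[0,0,0,0,0,-2.5,1],[0,0,0,0,0,-1.5,1],[0,0,0,0,0,0,1]]'
python3 - <<'E'
from h import *
cams.grab_frame('top')
T=st(); np.save('w4.npy',T); cv2.imwrite('pics/w4.png',cams.grab_frame('wrist'))
lids('pics/w4.png',T)
plan(mk(RTOOL,tray2w([-5,-19,80])),10); 
E
```

```text
clock: 7.8
eef_pos: [464.2, 20.4, 174.9]
tcp_rot: [-1.564, -0.522, 0.069]
contact_force: [-0.2, 0.3, 0.6]
opening: 0.997
t 7.85 pos [464.1, 20.8, 174.8] tray [[-4.7, -13.3, 148.5]] F [0.4, 0.6, -0.4] open 1.001 q [0.02, 0.0, 2.38, 0.13, 0.24, -0.17]
green [213, 0, 90, 46] trayxy c [ -4.4 108.6] size [49. 22.] ang 0.1 x -28.9 20.1 y 97.5 119.6
green [224, 266, 66, 62] trayxy c [ -4.6 -74.6] size [49.  55.1] ang 0.3 x -29.1 20.0 y -102.2 -46.9
yellow [214, 47, 86, 96] trayxy c [-4.7 69.7] size [49.7 53.9] ang 0.2 x -29.6 20.1 y 42.7 96.6
blue [221, 190, 72, 76] trayxy c [ -4.7 -17.6] size [49.2 57.2] ang 0.2 x -29.3 19.9 y -46.3 11.1
rows x10: turn [-0.05, 0.02, -0.01] shift cm [-0.001, 0.684, -0.067] | total rot [-0.55, 0.21, -0.15] total shift cm [0.0, 6.84, -0.7]
[478.0, 20.0, 151.0] [491.0, 18.0, 127.0]
```

View pics/w4.png

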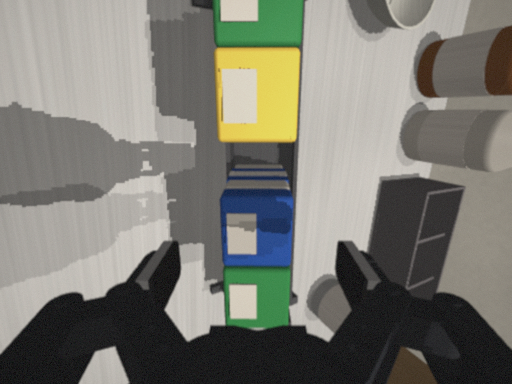

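```bash
python3 -m crank '[[-0.1,0.05,0,0,0.9,-0.1,1],[-0.1,0.05,0,0,0.9,-0.1,1],[-0.1,0.05,0,0,0.9,-0.1,1],[-0.1,0.05,0,0,0.9,-0.1,1],[-0.1,0,0,0,0.9,-0.1,1],[0,0,0,0,0.9,-0.1,1],[0,0,0,0,0.9,-0.1,1],[0,0,0,0,0.9,0,1],[0,0,0,0,0,0,1],[0,0,0,0,0,0,1]]'
python3 - <<'E'
from h import *
T=st(); plan(mk(RTOOL,tray2w([-5,-19,76])),10); 
E
```

```text
clock: 8.73
eef_pos: [501.3, 25.7, 109.2]
tcp_rot: [-1.566, -0.521, 0.065]
contact_force: [0.4, -0.1, 0.2]
opening: 1.0
t 8.73 pos [501.3, 25.7, 109.2] tray [[-5.0, -10.8, 73.0]] F [0.4, -0.1, 0.2] open 1.0 q [0.03, 0.22, 2.36, 0.52, 0.04, -0.55]
rows x10: turn [-0.04, 0.01, -0.02] shift cm [0.0, -0.03, -0.082] | total rot [-0.36, 0.12, -0.17] total shift cm [0.0, -0.31, -0.82]
[501.0, 22.0, 110.0] [501.0, 19.0, 111.0]
```

```bash
python3 -m crank '[[-0.1,0,0,0,-0.1,-0.3,1],[-0.1,0,0,0,-0.1,-0.3,1],[-0.1,0,0,0,-0.05,-0.25,1],[0,0,0,0,0,0,1],[0,0,0,0,0,0,1],[0,0,0,0,0,0,-1],[0,0,0,0,0,0,-1],[0,0,0,0,0,0,-1],[0,0,0,0,0,0,-1],[0,0,0,0,0,0,-1]]'
python3 - <<'E'
from h import *
T=st(); plan(mk(RTOOL,tray2w([-5,-19-44,76])),10); 
E
```

```text
clock: 9.57
eef_pos: [500.0, 17.5, 113.9]
tcp_rot: [-1.571, -0.523, 0.067]
contact_force: [0.1, 0.2, -1.7]
opening: 0.581
t 9.57 pos [500.0, 17.5, 113.9] tray [[-4.2, -18.9, 78.0]] F [0.1, 0.2, -1.7] open 0.581 q [0.01, 0.21, 2.36, 0.52, 0.05, -0.57]
rows x10: turn [-0.01, 0.02, -0.0] shift cm [-0.009, 0.02, -0.441] | total rot [-0.1, 0.22, -0.03] total shift cm [-0.09, 0.19, -4.41]
[501.0, -0.0, 113.0] [503.0, -18.0, 112.0]
```

```bash
python3 -m crank '[[0,0,0,0,0,-0.35,-1],[0,0,0,0,0,-0.35,-1],[0,0,0,0,0,-0.35,-1],[0,0,0,0,0,-0.35,-1],[0,0,0,0,0,-0.35,-1],[0,0,0,0,0,-0.35,-1],[0,0,0,0,0,-0.35,-1],[0,0,0,0,0,-0.35,-1],[0,0,0,0,0,-0.35,-1],[0,0,0,0,0,-0.35,-1]]'
python3 - <<'E'
from h import *
T=st(); plan(mk(RTOOL,tray2w([-5,-19-44,78])),10); 
E
```

```text
clock: 10.4
eef_pos: [501.5, -9.0, 114.4]
tcp_rot: [-1.552, -0.518, 0.071]
contact_force: [-1.0, 7.4, 5.2]
opening: 0.581
t 10.4 pos [501.5, -9.0, 114.4] tray [[-4.1, -45.4, 78.5]] F [-1.0, 7.4, 5.2] open 0.581 q [-0.08, 0.21, 2.35, 0.97, 0.11, -1.11]
rows x10: turn [-0.13, 0.04, -0.03] shift cm [-0.009, 0.003, -0.176] | total rot [-1.29, 0.41, -0.34] total shift cm [-0.1, 0.01, -1.76]
[502.0, -16.0, 114.0] [502.0, -23.0, 114.0]
```

```bash
python3 -m crank '[[-0.3,0.05,0,0,0,-0.3,-1],[-0.3,0.05,0,0,0,-0.3,-1],[-0.3,0.05,0,0,0,-0.3,-1],[-0.3,0.05,0,0,0,-0.3,-1],[-0.2,0.05,0,0,0,-0.3,-1],[0,0,0,0,0,-0.2,-1],[0,0,0,0,0,-0.1,-1],[0,0,0,0,0,0,-1],[0,0,0,0,0,0,-1],[0,0,0,0,0,0,-1]]'
python3 - <<'E'
from h import *
T=st(); plan(mk(RTOOL,tray2w([-5,-19-44,78])),10);cv2.imwrite('pics/s5.png',cv2.resize(cams.grab_frame('scene')[125:225,125:325],None,fx=4,fy=4,interpolation=cv2.INTER_CUBIC))
E
```

```text
clock: 11.23
eef_pos: [502.9, -25.6, 114.2]
tcp_rot: [-1.57, -0.516, 0.067]
contact_force: [1.2, 3.5, -0.4]
opening: 0.577
t 11.23 pos [502.9, -25.6, 114.2] tray [[-3.9, -62.0, 78.1]] F [1.2, 3.5, -0.4] open 0.577 q [-0.11, 0.22, 2.35, 0.92, 0.11, -1.08]
rows x10: turn [-0.02, 0.02, -0.05] shift cm [-0.011, 0.001, -0.01] | total rot [-0.19, 0.22, -0.46] total shift cm [-0.11, 0.01, -0.1]
[503.0, -26.0, 114.0] [502.0, -26.0, 114.0]
```

View pics/s5.png

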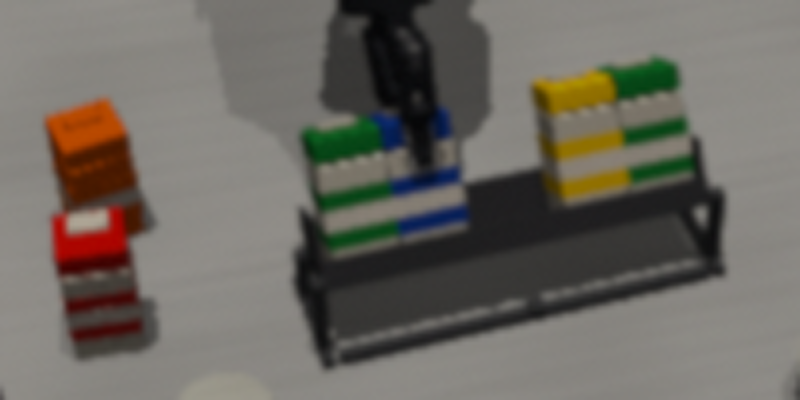

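```bash
python3 -m crank '[[0,0,0,0,0,0,1],[0,0,0,0,0,0,1],[0,0,0,0,0,0,1],[0,0,0,0,0,0,1],[0,0,0,0,-1,0,1],[0,0,0,0,-2,0,1],[0,0,0,0,-2,0,1],[0,0,0,0,-2,0,1],[0,0,0,0,-2,0,1],[0,0,0,0,-2,0,1]]'
python3 - <<'E'
from h import *
T=st()
Rd=np.c_[[1,0,0],[0,0,-1],[0,1,0]].astype(float)
plan(mk(Rd,[500,-277,240]),10)
E
```

```text
clock: 12.12
eef_pos: [446.4, -32.3, 207.5]
tcp_rot: [-1.576, -0.508, 0.064]
contact_force: [0.5, -1.1, 0.7]
opening: 1.003
t 12.12 pos [446.4, -32.3, 207.5] tray [[-6.5, -65.1, 187.3]] F [0.5, -1.1, 0.7] open 1.003 q [-0.15, -0.09, 2.36, 0.26, 0.39, -0.43]
rows x10: turn [-0.06, 0.35, 2.91] shift cm [0.53, -0.189, -2.464] | total rot [-0.63, 3.51, 29.13] total shift cm [4.89, -0.86, -24.77]
[468.0, -130.0, 223.0] [489.0, -228.0, 235.0]
```

```bash
python3 -m crank '[[-0.1,0.4,3,0.5,-0.2,-2.6,1],[-0.1,0.4,3,0.5,-0.2,-2.6,1],[-0.1,0.4,3,0.5,-0.2,-2.6,1],[-0.1,0.4,3,0.5,-0.2,-2.6,1],[-0.1,0.4,3,0.5,-0.2,-2.6,1],[-0.1,0.4,3,0.5,-0.2,-2.6,1],[-0.1,0.4,3,0.5,-0.2,-2.6,1],[-0.1,0.4,3,0.5,-0.2,-2.6,1],[-0.1,0.4,3,0.5,-0.2,-2.6,1],[0,0,0,0,0,0,1]]'
python3 - <<'E'
from h import *
T=st(); np.save('w6.npy',T); cv2.imwrite('pics/w6.png',cams.grab_frame('wrist'))
E
```

```text
clock: 12.95
eef_pos: [489.0, -278.0, 245.2]
tcp_rot: [-1.581, -0.025, -0.006]
contact_force: [0.5, 0.0, 0.7]
opening: 0.996
t 12.95 pos [489.0, -278.0, 245.2] tray [[35.9, -313.1, 206.4]] F [0.5, 0.0, 0.7] open 0.996 q [-0.52, 0.24, 1.78, 0.0, 1.09, -0.52]
```

View pics/w6.png

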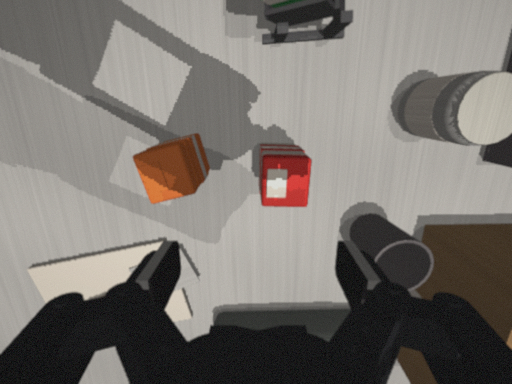

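```bash
cat > red.py <<'E'
from h import *
import sys
def red(f,T,z=110):
    im=cv2.imread(f); H,S,V=cv2.split(cv2.cvtColor(im,cv2.COLOR_BGR2HSV))
    m=(((H<4)|(H>175))&(S>180)&(V>165)).astype(np.uint8)
    m=cv2.morphologyEx(m,cv2.MORPH_OPEN,np.ones((3,3),np.uint8))
    n,l,stt,c=cv2.connectedComponentsWithStats(m)
    i=1+np.argmax(stt[1:,4]); print(stt[i])
    cnt=cv2.findContours((l==i).astype(np.uint8),0,2)[0][0]
    P=onz('wrist',cnt[:,0,:],z,T)[:,:2].astype(np.float32)
    rr=cv2.minAreaRect(P); print(rr, cv2.boxPoints(rr).round(1).tolist(),'ext',P.min(0),P.max(0))
    return rr
if __name__=='__main__':
    red('pics/w6.png',np.load('w6.npy'))
    im=cv2.imread('pics/w6.png'); cv2.imwrite('pics/w6z.png',cv2.resize(im[130:220,245:325],None,fx=6,fy=6,interpolation=cv2.INTER_CUBIC))
E
python3 red.py
```

```text
[263 175  46  31 667]
((521.9613037109375, -285.9930114746094), (33.26121520996094, 46.09927749633789), 87.75519561767578) [[498.29998779296875, -301.70001220703125], [544.2999877929688, -303.5], [545.5999755859375, -270.29998779296875], [499.6000061035156, -268.5]] ext [ 498.56436 -303.01065] [ 545.40704 -269.70084]
```

View pics/w6z.png

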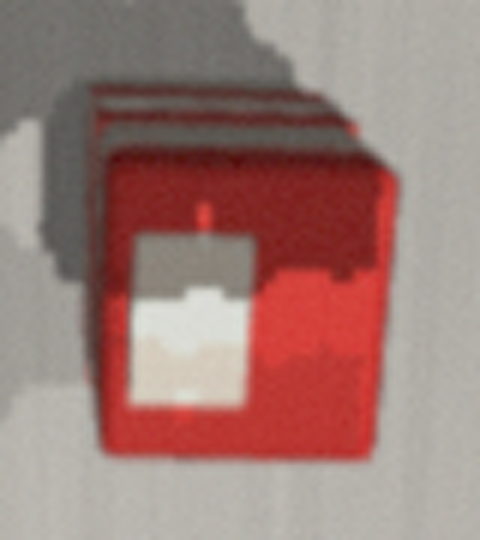

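```bash
python3 - <<'E'
from h import *
T=np.load('w6.npy')
z=np.array([[108,155],[383,165],[374,458],[104,450]])/6+[245,130]-0.42
P=onz('wrist',z,110,T)[:,:2]; print(P.round(1),P.mean(0).round(1))
for a,b in [(0,1),(1,2),(2,3),(3,0)]:
    d=P[b]-P[a]; print(np.linalg.norm(d).round(1),np.degrees(np.arctan2(d[1],d[0])).round(1))
E
```

```text
[[ 498.1 -249. ]
 [ 544.5 -251.2]
 [ 545.7 -304.1]
 [ 497.4 -301.8]] [ 521.4 -276.5]
46.4 -2.7
52.9 -88.7
48.4 177.3
52.8 89.2
```

```bash
cat >> h.py <<'E'
def Rdown(deg): return Rz(np.radians(deg))@np.c_[[1,0,0],[0,0,-1],[0,1,0]].astype(float)
E
python3 - <<'E'
from h import *
T=st(); plan(mk(Rdown(-1),[521.5,-276.5,145]),8)
plan(mk(Rdown(-1),[521.5,-276.5,82]),8)
im=cv2.imread('pics/w6.png')
print(onz('wrist',[[208,165],[352,215],[432,262]],105,np.load('w6.npy')).round(0))
E
```

```text
t 13.0 pos [488.1, -276.0, 244.5] tray [[34.8, -311.0, 206.3]] F [-0.4, 1.1, -0.7] open 1.001 q [-0.52, 0.24, 1.79, 0.01, 1.09, -0.52]
rows x8: turn [0.06, 0.08, 0.18] shift cm [0.4, 1.25, 0.004] | total rot [0.45, 0.65, 1.47] total shift cm [3.09, 10.03, 0.05]
[505.0, -276.0, 195.0] [522.0, -277.0, 145.0] 
rows x8: turn [0.06, 0.08, 0.18] shift cm [0.389, 2.037, 0.007] | total rot [0.45, 0.65, 1.47] total shift cm [2.93, 16.33, 0.1]
[505.0, -276.0, 163.0] [522.0, -277.0, 82.0] 
[[ 442. -259.  105.]
 [ 598. -318.  105.]
 [ 700. -380.  105.]]
```

```bash
python3 -m crank '[[0.1,0.2,0.4,0.7,1.2,0,0.8],[0.1,0.2,0.4,0.7,1.4,0,0.8],[0.1,0.2,0.4,0.7,1.4,0,0.8],[0.1,0.1,0.3,0.7,1.4,0,0.8],[0.1,0,0.1,0.6,1.4,0,0.8],[0,0,0,0.3,1.4,0,0.8],[0,0,0,0,1.4,0,0.8],[0,0,0,0,1.2,0,0.8],[0,0,0,0,0,0,0.8],[0,0,0,0,0,0,0.8]]'
python3 - <<'E'
from h import *
T=st(); plan(mk(Rdown(-1),[521.5,-276.5,82]),8)
cv2.imwrite('pics/w7.png',cams.grab_frame('wrist'))
E
```

```text
clock: 13.83
eef_pos: [523.4, -269.5, 129.4]
tcp_rot: [-1.565, 0.0, -0.018]
contact_force: [0.4, 0.1, -0.9]
opening: 0.896
t 13.83 pos [523.4, -269.5, 129.4] tray [[8.1, -306.8, 88.7]] F [0.4, 0.1, -0.9] open 0.896 q [-0.48, 0.43, 1.8, 0.01, 0.91, -0.47]
rows x8: turn [-0.04, -0.0, -0.0] shift cm [-0.022, 0.592, -0.089] | total rot [-0.33, -0.03, -0.02] total shift cm [-0.18, 4.73, -0.73]
[522.0, -273.0, 106.0] [522.0, -277.0, 82.0]
```

View pics/w7.png

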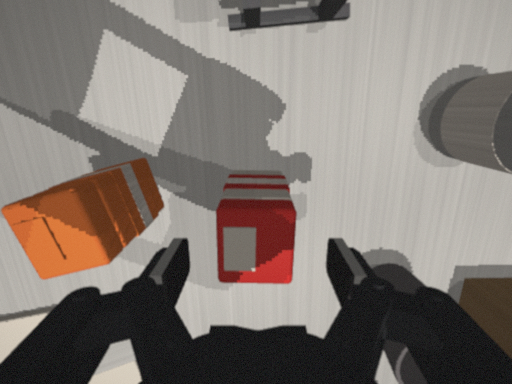

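```bash
python3 -m crank '[[-0.1,0,0,0,0,-0.4,0.8],[-0.1,0,0,-0.1,0.8,-0.3,0.8],[-0.1,0,0,-0.1,0.9,-0.2,0.8],[0,0,0,0,0.9,0,0.8],[0,0,0,0,0.9,0,0.8],[0,0,0,0,0.9,0,0.8],[0,0,0,0,0.5,0,0.8],[0,0,0,0,0,0,0.8],[0,0,0,0,0,0,0.8],[0,0,0,0,0,0,0.8]]'
python3 - <<'E'
from h import *
T=st(); plan(mk(Rdown(-1),[521.5,-276.5,82]),8)
E
```

```text
clock: 14.72
eef_pos: [521.4, -279.7, 77.0]
tcp_rot: [-1.572, -0.002, -0.018]
contact_force: [-0.1, -0.9, -0.3]
opening: 0.897
t 14.72 pos [521.4, -279.7, 77.0] tray [[-20.4, -316.9, 44.7]] F [-0.1, -0.9, -0.3] open 0.897 q [-0.5, 0.5, 1.83, 0.0, 0.81, -0.48]
rows x8: turn [0.01, -0.01, 0.02] shift cm [0.001, -0.062, 0.041] | total rot [0.06, -0.05, 0.13] total shift cm [0.01, -0.5, 0.32]
[521.0, -278.0, 80.0] [522.0, -277.0, 82.0]
```

```bash
python3 -m crank '[[0,0,0,0,-0.3,0.2,0.8],[0,0,0,0,-0.2,0.15,0.8],[0,0,0,0,0,0,0.8],[0,0,0,0,0,0,-1],[0,0,0,0,0,0,-1],[0,0,0,0,0,0,-1],[0,0,0,0,0,0,-1],[0,0,0,0,0,0,-1],[0,0,0,0,0,0,-1],[0,0,0,0,0,0,-1]]' 60
python3 - <<'E'
from h import *
T=st(); np.save('wgrip.npy',T)
plan(mk(Rdown(-1),[480,-250,240]),10)
E
```

```text
clock: 15.55
eef_pos: [522.4, -276.1, 84.5]
tcp_rot: [-1.573, -0.005, -0.018]
contact_force: [0.4, 0.0, 2.5]
opening: 0.579
t 15.55 pos [522.4, -276.1, 84.5] tray [[-15.5, -313.3, 50.5]] F [0.4, 0.0, 2.5] open 0.579 q [-0.49, 0.49, 1.83, 0.0, 0.82, -0.47]
rows x10: turn [0.01, -0.0, 0.03] shift cm [-0.425, -1.556, 0.251] | total rot [0.13, -0.04, 0.28] total shift cm [-4.21, -15.58, 2.49]
[505.0, -266.0, 147.0] [488.0, -255.0, 209.0]
```

```bash
python3 -m crank '[[0,0,0,0,-1,0,-1],[0,0,0,0,-1.5,0,-1],[0,0,0,0,-2,0,-1],[0,0,0,-0.5,-2,0.3,-1],[0,0,0,-0.8,-2,0.5,-1],[0,0,0,-0.8,-2,0.5,-1],[0,0,0,-0.8,-2,0.5,-1],[0,0,0,-0.8,-2,0.5,-1],[0,0,0,-0.8,-1.5,0.5,-1],[0,0,0,0,0,0,-1]]'
python3 - <<'E'
from h import *
T=st(); plan(mk(RTOOL,tray2w([-4,4,212])),20)
E
```

```text
clock: 16.38
eef_pos: [473.8, -245.1, 254.7]
tcp_rot: [-1.571, -0.001, -0.018]
contact_force: [1.1, -0.4, -2.1]
opening: 0.579
t 16.38 pos [473.8, -245.1, 254.7] tray [[29.2, -279.3, 221.2]] F [1.1, -0.4, -2.1] open 0.579 q [-0.48, 0.2, 1.82, 0.0, 1.13, -0.46]
rows x20: turn [0.06, -0.23, -1.5] shift cm [-0.209, 0.08, 1.41] | total rot [1.25, -4.54, -29.91] total shift cm [-4.71, 2.44, 28.04]
[466.0, -189.0, 251.0] [458.0, -132.0, 247.0] [450.0, -76.0, 242.0] [441.0, -20.0, 237.0] [432.0, 36.0, 230.0]
```

```bash
python3 -m crank '[[0.1,-0.5,-3,-0.4,0,2,-1],[0.1,-0.5,-3,-0.4,0,2.8,-1],[0.1,-0.5,-3,-0.4,0.1,2.8,-1],[0.1,-0.5,-3,-0.4,0.1,2.8,-1],[0.1,-0.5,-3,-0.4,0.2,2.8,-1],[0.1,-0.5,-3,-0.4,0.2,2.8,-1],[0.1,-0.5,-3,-0.4,0.2,2.8,-1],[0.1,-0.5,-3,-0.4,0.2,2.8,-1],[0.1,-0.5,-3,-0.4,0.2,2.8,-1],[0.1,-0.2,-2,-0.4,0.2,1.5,-1]]'
python3 - <<'E'
from h import *
T=st(); plan(mk(RTOOL,tray2w([-4,4,212])),10)
E
```

```text
clock: 17.22
eef_pos: [435.4, 17.7, 231.4]
tcp_rot: [-1.578, -0.535, 0.065]
contact_force: [-0.6, -1.0, -2.5]
opening: 0.577
t 17.22 pos [435.4, 17.7, 231.4] tray [[-1.3, -14.6, 212.0]] F [-0.6, -1.0, -2.5] open 0.577 q [0.03, -0.18, 2.37, 0.03, 0.41, -0.06]
rows x10: turn [0.03, 0.01, 0.07] shift cm [-0.026, -0.001, 0.186] | total rot [0.33, 0.1, 0.68] total shift cm [-0.26, -0.01, 1.86]
[434.0, 25.0, 231.0] [433.0, 32.0, 230.0]
```

```bash
python3 -m crank '[[0.1,0,0.2,-0.1,0,0.4,-1],[0.1,0,0.2,-0.1,0,0.4,-1],[0.1,0,0.2,-0.1,0,0.4,-1],[0,0,0.1,0,0,0.3,-1],[0,0,0,0,0,0.2,-1],[0,0,0,0,0,0,-1],[0,0,0,0,0,0,-1],[0,0,0,0,0,0,-1],[0,0,0,0,0,0,-1],[0,0,0,0,0,0,-1]]'
python3 - <<'E'
from h import *
cams.grab_frame('top')
T=st(); plan(mk(RTOOL,tray2w([-4,4,212])),10)
np.save('w8.npy',T); cv2.imwrite('pics/w8.png',cams.grab_frame('wrist')); lids('pics/w8.png',T)
cv2.imwrite('pics/t8.png',cv2.resize(cams.grab_frame('top')[165:265,195:395],None,fx=4,fy=4,interpolation=cv2.INTER_CUBIC))
E
```

```text
clock: 18.05
eef_pos: [427.4, 38.0, 226.2]
tcp_rot: [-1.572, -0.518, 0.069]
contact_force: [-0.9, -0.1, -1.5]
opening: 0.578
t 18.1 pos [427.4, 38.0, 226.2] tray [[-9.7, 6.1, 210.8]] F [0.0, 0.3, -1.0] open 0.578 q [0.1, -0.18, 2.38, -0.04, 0.42, 0.06]
rows x10: turn [-0.01, 0.03, -0.03] shift cm [0.057, -0.013, -0.021] | total rot [-0.12, 0.32, -0.32] total shift cm [0.57, -0.13, -0.22]
[429.0, 37.0, 228.0] [431.0, 36.0, 229.0] 
green [233, 14, 65, 75] trayxy c [ -4.5 123.7] size [49.3 52. ] ang 0.2 x -29.2 20.1 y 97.7 149.8
yellow [234, 89, 61, 67] trayxy c [-4.7 70. ] size [49.8 54. ] ang 0.3 x -29.6 20.1 y 42.9 97.1
red [215, 193, 85, 10] trayxy c [-10.    4.2] size [ 8.6 77.5] ang 89.7 x -48.8 28.7 y -0.3 8.4
red [204, 216, 110, 114] trayxy c [ -9. -81.] size [132.2 107.8] ang 89.5 x -63.0 44.9 y -147.1 -14.7
```

View pics/w8.png

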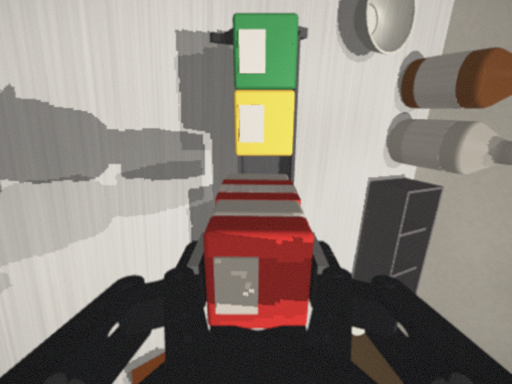

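View pics/t8.png

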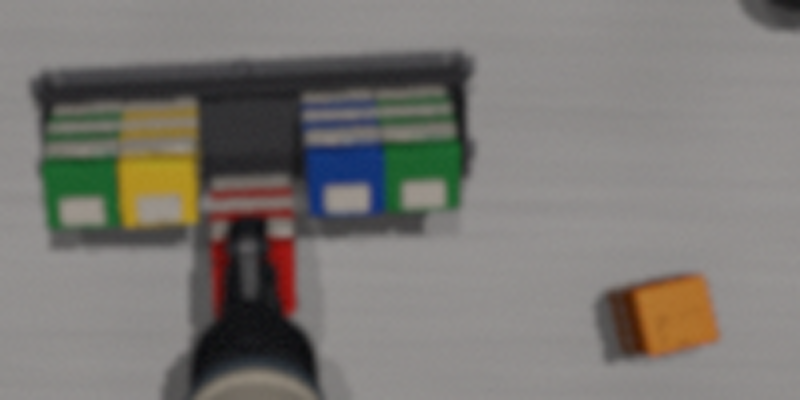

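```bash
python3 -m crank '[[0,0.1,-0.1,0.2,0.2,-0.1,-1],[0,0.1,-0.1,0.15,0.5,-0.1,-1],[0,0.1,-0.1,0.1,0.8,0,-1],[0,0,0,0.05,0.8,0,-1],[0,0,0,0,0.8,0,-1],[0,0,0,0,0.8,0,-1],[0,0,0,0,0.8,0,-1],[0,0,0,0,0.8,0,-1],[0,0,0,0,0.6,0,-1],[0,0,0,0,0,0,-1]]'
python3 - <<'E'
from h import *
T=st(); plan(mk(RTOOL,tray2w([-4,4,95])),10)
E
```

```text
clock: 19.03
eef_pos: [467.1, 37.5, 172.7]
tcp_rot: [-1.568, -0.527, 0.061]
contact_force: [-0.5, -0.6, -1.6]
opening: 0.579
t 19.03 pos [467.1, 37.5, 172.7] tray [[-2.2, 3.2, 144.7]] F [-0.5, -0.6, -1.6] open 0.579 q [0.08, 0.02, 2.38, -0.04, 0.22, 0.06]
rows x10: turn [-0.01, -0.01, 0.02] shift cm [-0.019, 0.497, 0.008] | total rot [-0.1, -0.08, 0.21] total shift cm [-0.2, 4.96, 0.07]
[476.0, 38.0, 155.0] [486.0, 39.0, 138.0]
```

```bash
python3 -m crank '[[0,0,0,-0.1,0.5,0,-1],[0,0,0,-0.1,0.5,0,-1],[0,0,0.1,-0.05,0.5,0,-1],[0,0,0.1,0,0.5,0,-1],[0,0,0,0,0.5,0,-1],[0,0,0,0,0.5,0,-1],[0,0,0,0,0.5,0,-1],[0,0,0,0,0.5,0,-1],[0,0,0,0,0,0,-1],[0,0,0,0,0,0,-1]]'
python3 - <<'E'
from h import *
T=st(); plan(mk(RTOOL,tray2w([-4,4,86])),10)
cv2.imwrite('pics/s9.png',cv2.resize(cams.grab_frame('scene')[125:225,125:325],None,fx=4,fy=4,interpolation=cv2.INTER_CUBIC))
E
```

```text
clock: 19.87
eef_pos: [488.0, 38.9, 134.1]
tcp_rot: [-1.568, -0.526, 0.061]
contact_force: [1.9, 0.1, -1.0]
opening: 0.573
t 19.87 pos [488.0, 38.9, 134.1] tray [[-3.3, 3.3, 100.8]] F [1.9, 0.1, -1.0] open 0.573 q [0.08, 0.14, 2.37, -0.08, 0.1, 0.09]
rows x10: turn [-0.01, -0.01, 0.01] shift cm [-0.007, 0.148, 0.007] | total rot [-0.11, -0.09, 0.14] total shift cm [-0.07, 1.48, 0.07]
[491.0, 39.0, 129.0] [493.0, 40.0, 124.0]
```

View pics/s9.png

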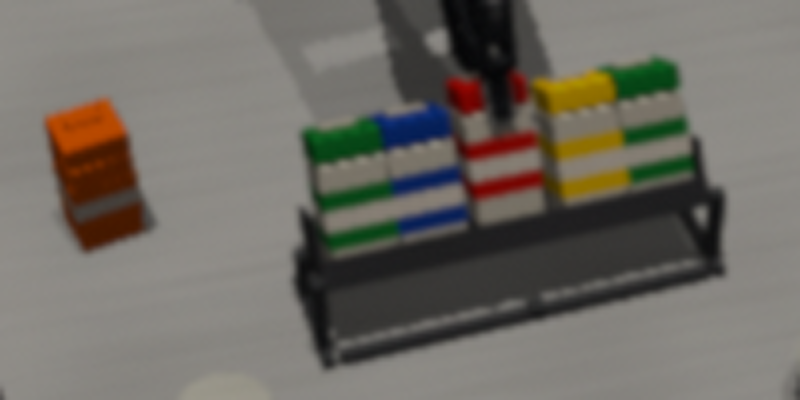

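```bash
python3 -m crank '[[0,0,0,-0.05,0.25,0,-1],[0,0,0,-0.05,0.25,0,-1],[0,0,0,0,0.25,0,-1],[0,0,0,0,0.25,0,-1],[0,0,0,0,0.25,0,-1],[0,0,0,0,0.15,0,-1],[0,0,0,0,0.1,0,-1],[0,0,0,0,0,0,-1],[0,0,0,0,0,0,-1],[0,0,0,0,0,0,-1]]'
python3 - <<'E'
from h import *
T=st(); plan(mk(RTOOL,tray2w([-4.5,4,84.5])),10)
E
```

```text
clock: 20.75
eef_pos: [494.7, 39.3, 120.6]
tcp_rot: [-1.568, -0.528, 0.06]
contact_force: [0.4, -0.3, -0.8]
opening: 0.576
t 20.75 pos [494.7, 39.3, 120.6] tray [[-4.3, 3.2, 85.8]] F [0.4, -0.3, -0.8] open 0.576 q [0.08, 0.19, 2.37, -0.14, 0.05, 0.15]
rows x10: turn [-0.01, -0.01, 0.03] shift cm [-0.002, 0.013, 0.008] | total rot [-0.11, -0.13, 0.26] total shift cm [-0.02, 0.13, 0.08]
[495.0, 40.0, 120.0] [495.0, 40.0, 120.0]
```

```bash
python3 -m crank '[[0,0,0,0,0.1,0,-1],[0,0,0,0,0.1,0,-1],[0,0,0,0,0.1,0,-1],[0,0,0,0,0.1,0,-1],[0,0,0,0,0,0,-1],[0,0,0,0,0,0,-1],[0,0,0,0,0,0,-1],[0,0,0,0,0,0,-1],[0,0,0,0,0,0,-1],[0,0,0,0,0,0,-1]]'
python3 - <<'E'
from h import *
T=st()
E
```

```text
clock: 21.58
eef_pos: [494.5, 39.3, 120.5]
tcp_rot: [-1.568, -0.532, 0.06]
contact_force: [-3.9, -1.7, 5.3]
opening: 0.577
t 21.58 pos [494.5, 39.3, 120.5] tray [[-4.5, 3.2, 85.7]] F [-3.9, -1.7, 5.3] open 0.577 q [0.08, 0.19, 2.37, -0.17, 0.05, 0.18]
```

```bash
python3 -m crank '[[0,0,0,0,0,0,0.3],[0,0,0,0,0,0,0.4],[0,0,0,0,0,0,0.6],[0,0,0,0,0,0,0.8],[0,0,0,0,0,0,1],[0,0,0,0,0,0,1],[0,0,0,0,-0.5,0,1],[0,0,0,0,-1,0,1],[0,0,0,0,-1,0,1],[0,0,0,0,-1,0,1]]'
python3 - <<'E'
from h import *
T=st()
E
python3 -m crank '[[0,0,0,0,-2,0,1],[0,0,0,0,-2,0,1],[0,0,0,0,-2,0,1],[0,0,0,0,-2,0,1],[0,0,0,0,-2,0,1],[0,0,0,0,-2,0,1],[0,0,0,0,-1,0,1],[0,0,0,0,0,0,1],[0,0,0,0,0,0,1],[0,0,0,0,0,0,1]]'
python3 - <<'E'
from h import *
cams.grab_frame('top')
T=st(); cv2.imwrite('pics/w10.png',cams.grab_frame('wrist')); lids('pics/w10.png',T)
cv2.imwrite('pics/s10r.png',cams.grab_frame('scene'))
im=cv2.imread('pics/s10r.png');cv2.imwrite('pics/s10.png',cv2.resize(im[125:225,125:325],None,fx=4,fy=4,interpolation=cv2.INTER_CUBIC))
cv2.imwrite('pics/t10.png',cams.grab_frame('top'))
E
```

```text
clock: 22.42
eef_pos: [477.1, 38.3, 150.1]
tcp_rot: [-1.568, -0.53, 0.061]
contact_force: [0.5, 0.4, 0.9]
opening: 1.005
t 22.42 pos [477.1, 38.3, 150.1] tray [[-4.8, 3.3, 120.1]] F [0.5, 0.4, 0.9] open 1.005 q [0.08, 0.09, 2.38, -0.06, 0.14, 0.07]
clock: 23.25
eef_pos: [407.4, 33.7, 268.7]
tcp_rot: [-1.567, -0.534, 0.06]
contact_force: [0.6, -0.3, -0.1]
opening: 0.997
t 23.3 pos [407.3, 33.7, 268.3] tray [[-6.3, 3.2, 257.5]] F [0.2, -1.0, 0.3] open 1.002 q [0.09, -0.3, 2.36, -0.02, 0.55, 0.04]
green [230, 28, 54, 61] trayxy c [ -4.5 123.5] size [51.3 49.8] ang 90.0 x -29.4 20.4 y 97.8 149.1
green [238, 257, 41, 37] trayxy c [  -3.4 -115.3] size [47.7 50.8] ang 1.2 x -27.7 20.4 y -140.3 -89.5
yellow [232, 89, 51, 57] trayxy c [-4.4 69.8] size [54.4 50.4] ang 89.9 x -29.6 20.8 y 42.6 97.0
blue [237, 211, 44, 46] trayxy c [ -3.6 -59.4] size [57.2 49.6] ang 89.5 x -28.6 21.2 y -88.2 -30.7
red [235, 157, 47, 50] trayxy c [-3.6  2.6] size [55.  50.1] ang 89.7 x -28.7 21.4 y -25.0 30.2
```

View pics/w10.png

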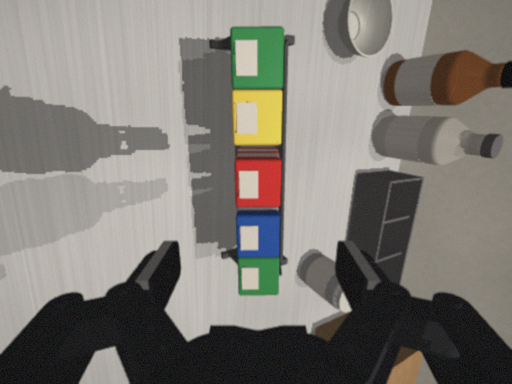

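View pics/s10.png

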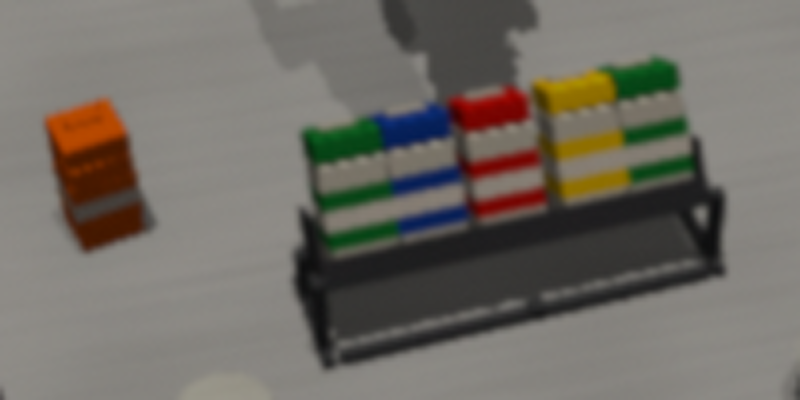

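View pics/t10.png

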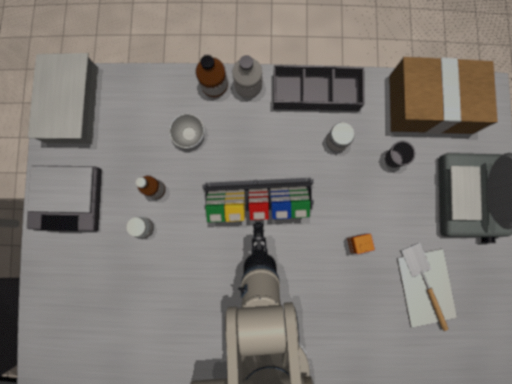

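```bash
python3 -c "
from rig import r,order
s=r.sense(); print(s['clock'],s['contact_force'],s['qvel']); print(order.sign_off())"
```

```text
23.45 [-0.54565206  0.73798749  0.09499055] [ 0.0010122   0.00014114  0.00011882 -0.00161434  0.00346277 -0.00079267]
the job is handed in; nothing more can be done
None
```

The red-lidded canister now stands in the rack between the yellow and the blue one. I handed the job in at 23.5 s of the 53 s; the interface gives no verdict.

**What I did:** I gripped the yellow canister and slid it about 34 mm towards +y, which pushed one green along. I then slid the blue one about 43 mm towards -y, pushing the other green. That left a gap of about 78 mm. I gripped the red canister across its 50 mm sides and lowered it at the tray's tilt. I stopped at light floor contact (about 7 N), then opened the jaws and backed off.

**Last checks (wrist camera, lids on the plane 110 mm above the tray floor):**

| Canister | y of lid centre (mm) |
|---|---|
| green_b | 124 |
| yellow | 70 |
| red | 3 |
| blue | -59 |
| green_a | -115 |

- **Spacing:** yellow is about 67 mm and blue about 62 mm from red, both within the 40 to 98 mm allowed.
- **Position across the tray:** all five lids lie 3 to 5 mm below the middle line, within the 15 mm allowed.
- **Height and lean:** I did not measure these directly. All five look fully down and upright in the scene picture, and most lid sizes agree with a canister seated on the floor. Two lids were less certain: blue measured about 57 mm along the row instead of 54. green_a measured about 51 mm and may have been partly hidden behind the gripper.
- **Bystanders:** nothing shows as moved in the final top view; I checked that by eye only.
- **Robot:** it is clear of everything, with contact force near zero.

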